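# Unlock and lift out the label cassette at the nut counter

### The arm

A 6-joint arm with a two-finger parallel gripper is mounted at the origin on the work surface. World frame = base frame: x ahead of the robot, y to its left, z up, the work surface at z = 0. Lengths are in m, angles in rad, forces in N, time in s.
With the tool pointing down it reaches from about 0.35 to 0.975 m from the base axis. Payload 4.9 kg.
Tool frame: the origin (TCP) lies at the very end of the fingers, on their centre line; the grasp point (between the pads) lies 19 mm behind it; x points along the fingers, y is the direction in which the jaws open and shut, and the axes are right-handed (so a half turn about x gives the same grasp; the last joint's range is limited). The gripper opens to 85 mm and grips with 20 to 120 N. Pads are 22 mm wide; open, the fingers measure 114 mm over their backs; the gripper's body (76 mm by 85 mm) begins 54 mm behind the grasp point. The pads swing forward as they close: fully open they stand 13 mm farther back than shut.
Start: joints at [-1.236, 0.053, 1.613, -0, 1.476, -0.119], TCP at [0.274, -0.562, 0.231] pointing down, gripper open.
Joint ranges: [-3.01, 3.01], [-1.01, 2.22], [0.06, 2.58], [-1.02, 4.17], [0.09, 2.62], [-3.14, 3.14]. Speed limits (rad/s): [2.57, 2.57, 3.14, 3.14, 3.14, 3.14].

### API

Orientations are given as a unit quaternion [x, y, z, w].
In Python, from rig import bot, vision, finish_job gives the robot as it stands.
- The arm moves only by the tool servo_tool, never from a script. Its argument "moves" is a list of rows, each an object with "offset": the shift along the world's x, y, z in mm, a list of three; "rotation": the turn, a rotation vector about the world's x, y, z in rad, a list of three. A call has 1 to 5 rows; each row is the pose to reach, as a shift and turn from the pose commanded when the call began; what a row does not reach only later rows make up. A row lasts 1/10 s, in which the tool goes at most 50 mm and 8.59 degrees, less where a joint would pass 70% of its speed; a pose out of reach is approached as far as the arm can. A call with a gripper value outside its range is refused whole. "jaw" is the finger opening in mm, from 0 to 85.4, set as the call begins (left out, the last holds). The fingers move at their own pace and stop on an object; the grip force is fixed at half the most. Time passes only in rows, so rows that repeat a pose let the fingers close. It gives the time, the measured TCP pose, the force and the opening at its end, in the units of the state.
- bot.state(): the state, without advancing time (a new reading comes with each control period).
- vision.capture(name): name is "scene" or "top"; returns (picture, depth): 480x640x3 uint8, red, green, blue; 480x640 float32, m along the optical axis (not along the pixel's ray), 0 where there is no reading.
- vision.camera_model(name): a dict with "mtx" (3x3 intrinsics, pixels), "D" ([k1, k2, p1, p2, k3] as OpenCV has them; the pictures are not rectified), "view" (4x4, takes a point from world to camera coordinates). Camera axes: x right, y down, z forward; pixel columns grow to the right and rows downward; lengths in m; the calibration is good to about 2 mm. A picture is of the moment at which its call begins. camera_model takes no time and is no camera call.
- finish_job(): hands the job in, once; it reports no verdict.
The state is a dict: "clock": time; "joints": joint angles; "qd": joint speeds; "effort": joint torques, N m; "position": TCP position; "orientation": TCP orientation; "contact_force": force on the tool from outside, world axes, zero at the start; "wrist_torque": the same for the moment, N m; "gripper_width": finger opening in m.
Only numpy, scipy, OpenCV 4.12 (cv2) and the standard library are available. Lean on these libraries where they do the work, as an engineer would, in place of code of your own. Each camera call takes 0.05 s, during which the arm holds its last target.

### The job

The shop's label printer needs a new roll: wind its brass key clockwise, a part turn at a time, all the way to its stop, so that the red bolt is drawn off the label cassette. Then pinch the cassette's two orange catches together, lift the cassette straight out and finish while still holding it in the fingers by the pinched catches, upright, still and about 12 cm higher than it sat. Leave everything else on the counter where it stands.

Things in the scene. Friction and masses are not known exactly. Their poses are not given: they have to be found in the camera images.
- printer: Label printer, fixed: grey base plate 150 (x) by 370 (y) by 12 mm high, y -140 to +230. Origin on the counter; z up. On it: blue winder housing (90 x 90 mm, top 66 mm above the counter) at y = -80, cassette well at y = +70, blue print head (130 x 90 mm, 80 mm high) at y = +180. Beside the cassette in x only low well walls (tops 36 mm above the counter, out to x = +-35).
- well (a point): Centre of the well's floor, 12 mm above the counter, on the printer: where the underside of the seated cassette lies. Axes as the printer's. The walls guide the lowest 24 mm of the cassette with 1 to 2 mm play.
- key_grip (a point): Point on the axis of the brass winding key, at the height to grip it: 97 mm above the counter, 31 mm above the winder housing. The key's bow is a flat upright plate, 50 mm long along this point's x axis, 9 mm thick along its y axis, from 15 mm below to 11 mm above this point; z up. Turns with the key.
- key (a joint): Angle of the winding key, rad; grows clockwise seen from above, 0 to a hard stop at 3.6. Starts between 0 and 0.7. A spring pulls it back weakly but a brake holds it wherever it is let go; turning takes less than 0.1 N m.
- bolt (a joint): Position of the red bolt (20 mm wide, 8 mm thick), m, geared to the key: 5.5 mm per rad, drawn back towards the key (printer's -y) as it grows. From 0.016 (key at 2.9) it no longer covers the black lug on the cassette's -y side; at the stop it reads 0.0198.
- cassette: Label cassette, 0.2 to 0.3 kg: two grey end plates with a white label roll between, 40 (x) by 60 (y) by 90 mm high, seated in the well, axes parallel to the printer's. A black lug 20 mm long on its -y side, 30 to 37 mm above its underside, lies under the bolt. Origin: centre of its underside; z up.
- pinch (a point): Point on the cassette midway between its two orange catch buttons, 66 mm above its underside (78 mm above the counter when seated). The buttons stand 6 mm proud of the end plates to +x and -x of this point (52 mm over both; 10 mm wide, 18 mm high). Squeezed along x until the fingers lie on the end plates, 40 mm apart, the hooks at the cassette's foot are free.
- catch_front (a joint): Travel of the catch button on the cassette's -x side, m: 0 out, 0.006 flush with the end plate. Its hook is free of the well from about 0.004. Spring about 5 N when flush.
- catch_back (a joint): The same for the button on the +x side.
- spare_roll: Bystander: white spare label roll standing on end on the counter beyond the winder end of the printer, 54 mm diameter, 40 mm high. Origin under its centre.
- jar_almond: Bystander: brown jar of almonds with steel cap, 80 mm diameter, 115 mm high. Origin under its centre.
- jar_raisin: Bystander: dark jar of raisins with steel cap, same size. Origin under its centre.
- scoop: Bystander: aluminium nut scoop lying on the counter, 180 mm long along its x axis, 60 mm wide, 32 mm high. Origin under it where handle meets blade.
- bowl: Bystander: white tasting bowl, 100 mm diameter, 45 mm high. Origin under its centre.
- price_stand: Bystander: blank white price card on a wooden foot, 90 mm wide, 75 mm high. Origin under its centre.
Things that resemble listed ones, but are neither listed nor needed, are in the scene too. Leave any purple look-alike of the cassette alone.

How it is judged:
By the outcome, as a careful person would: the job done as asked, in the order asked, and still so for the second after the job is handed in, while the arm keeps its last pose, push and grip.
It also fails if it takes over 64 s, if anything falls off the work surface, if the arm or the gripper's body presses on something with over 40 N, if the wrist force passes 120 N, or if a joint passes its speed limit or range.

## Working session

There is one attempt and no reset: what is moved stays moved. The work goes in short steps, Python scripts to look and compute and a tool call to move; the robot and the scene stay as the last step left them, time stands still between calls to the robot, and variables do not carry over. Pictures are saved under pics/ and viewed, and the job is handed in when it is done.

Besides the shell and the picture viewer there is one more tool, called after "Call:" in YAML: its name, and indented under it one key for each argument. servo_tool: Moves the arm, as the interface text tells. Its arguments: {"type":"object","properties":{"moves":{"type":"array","items":{"type":"object","properties":{"offset":{"type":"array","items":{"type":"number"}},"rotation":{"type":"array","items":{"type":"number"}}}}},"jaw":{"type":"number"}},"required":["moves"]}

```bash
ls; mkdir -p pics; python3 - <<'E'
from rig import bot,vision
import cv2,numpy as np
for n in ("scene","top"):
    p,d=vision.capture(n); cv2.imwrite(f"pics/{n}0.png",p[:,:,::-1]); np.save(f"{n}0.npy",d)
    m=vision.camera_model(n); print(n,np.round(m["mtx"],1).tolist(),m["D"],np.round(m["view"],3).tolist())
print(bot.state())
E
```

```text
pics
scene [[444.3, 0.0, 317.9], [0.0, 444.3, 240.5], [0.0, 0.0, 1.0]] [-0.03792014  0.          0.          0.          0.        ] [[0.45, 0.893, 0.001, -0.259], [0.723, -0.363, -0.588, -0.336], [-0.525, 0.266, -0.809, 1.397], [0.0, 0.0, 0.0, 1.0]]
top [[536.0, 0.0, 325.1], [0.0, 536.0, 242.9], [0.0, 0.0, 1.0]] [-0.09862421  0.          0.          0.          0.        ] [[0.013, -1.0, 0.007, 0.003], [-0.991, -0.014, -0.131, 0.581], [0.131, -0.006, -0.991, 1.602], [0.0, 0.0, 0.0, 1.0]]
{'clock': 0.1, 'joints': array([-1.23601325e+00,  5.33069551e-02,  1.61415577e+00,  9.67098730e-06,
        1.47600014e+00, -1.18985559e-01]), 'qd': array([-0.00120353, -0.00052752, -0.00384152, -0.00016328, -0.00030777,
       -0.0001823 ]), 'effort': array([ 5.91662338e-04, -3.94900811e+01, -3.71363211e+01, -2.16911690e-04,
        3.89507521e-03, -6.92554835e-06]), 'position': array([ 0.2737971 , -0.56121021,  0.23017652]), 'orientation': array([-0.68891698, -0.15971592,  0.68905262, -0.15840044]), 'contact_force': array([-0.17688635,  0.62493179,  0.09069313]), 'wrist_torque': array([-0.01354327, -0.01419751, -0.02251483]), 'gripper_width': 0.08522535195505415}
```

View pics/scene0.png

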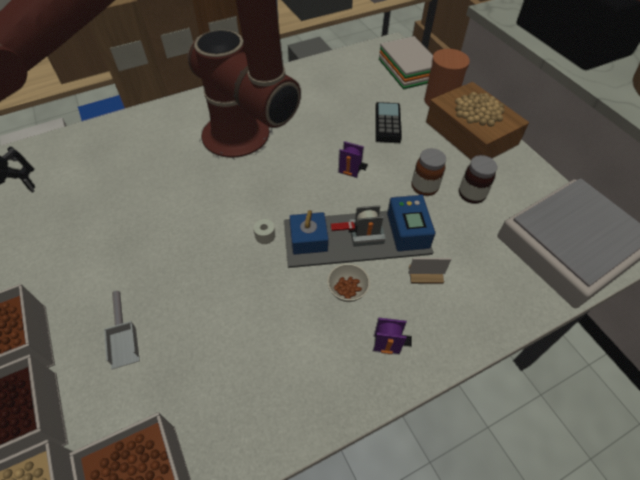

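View pics/top0.png

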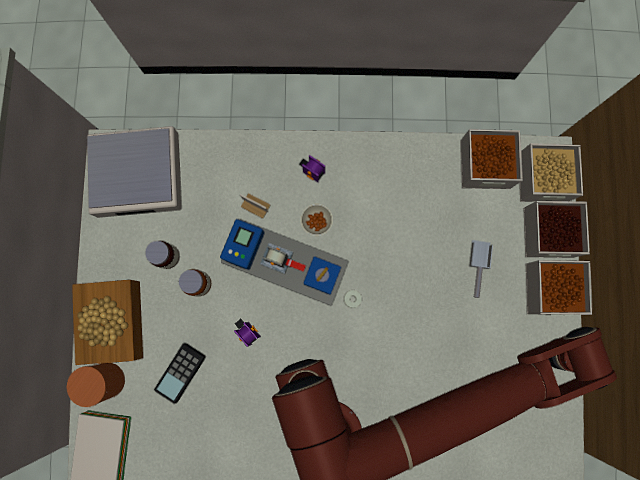

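The top view shows the printer running from the print head near (241,244) to the winder near (322,274). The cassette is near (277,258), and the arm doesn't block the view. Next I'll zoom in and measure.

```bash
cat > h.py <<'E'
import numpy as np,cv2
from rig import bot,vision
def world(n,d):
    m=vision.camera_model(n); K=np.array(m["mtx"]);D=np.array(m["D"]);V=np.array(m["view"])
    v,u=np.mgrid[0:480,0:640]
    q=cv2.undistortPoints(np.stack([u,v],-1).reshape(-1,1,2).astype(np.float64),K,D).reshape(480,640,2)
    P=np.dstack([q[...,0]*d,q[...,1]*d,d])
    return (P-V[:3,3])@V[:3,:3]
def proj(n,X):
    m=vision.camera_model(n);V=np.array(m["view"])
    return cv2.projectPoints(np.array(X,float).reshape(-1,3),cv2.Rodrigues(V[:3,:3])[0],V[:3,3],np.array(m["mtx"]),np.array(m["D"]))[0].reshape(-1,2)
E
python3 - <<'E'
from h import *
t=cv2.imread("pics/top0.png");s=cv2.imread("pics/scene0.png")
cv2.imwrite("pics/c1.png",cv2.resize(t[205:315,210:370],None,fx=5,fy=5,interpolation=cv2.INTER_CUBIC))
cv2.imwrite("pics/c2.png",cv2.resize(s[180:280,275:445],None,fx=4.7,fy=4.7,interpolation=cv2.INTER_CUBIC))
W=world("top",np.load("top0.npy")); hsv=cv2.cvtColor(t,cv2.COLOR_BGR2HSV)
roi=np.zeros((480,640),bool);roi[205:315,210:370]=1
print("counter z",np.median(W[300:310,220:250,2]))
z=W[...,2]
blue=roi&(hsv[...,0]>100)&(hsv[...,0]<125)&(hsv[...,1]>120)
n,l,st,c=cv2.connectedComponentsWithStats(blue.astype(np.uint8))
for i in range(1,n):
    if st[i,4]<50: continue
    m=(l==i); zz=z[m]; top=m&(z>np.percentile(zz,60)-.006)&(z>.055)
    P=W[top]; r=cv2.minAreaRect((P[:,:2]*1000).astype(np.float32)); print("blue",c[i],st[i,4],r,np.median(P[:,2]))
base=roi&(z>.006)&(z<.018)
P=W[base]; r=cv2.minAreaRect((P[:,:2]*1000).astype(np.float32)); print("base",r,base.sum())
E
```

```text
counter z 0.00013273098562072676
blue [241.91627022 245.10751665] 1051 ((510.4541015625, 147.84005737304688), (361.98876953125, 133.39234924316406), 61.781410217285156) 0.08064394551193813
blue [321.66338028 275.11267606] 710 ((451.00042724609375, 30.485458374023438), (87.8616943359375, 151.69415283203125), 69.55270385742188) 0.06721390343622263
base ((533.2816772460938, 122.15007019042969), (341.2942810058594, 500.98046875), 0.8358830809593201) 3632
```

View pics/c1.png

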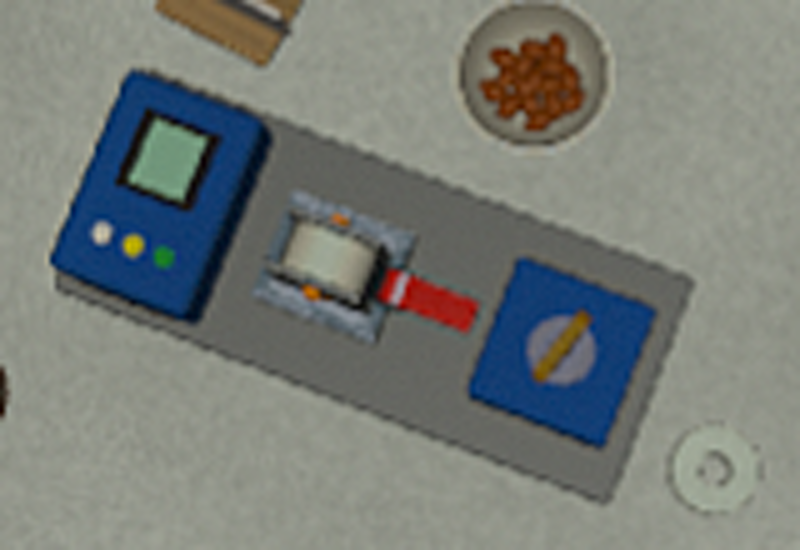

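View pics/c2.png

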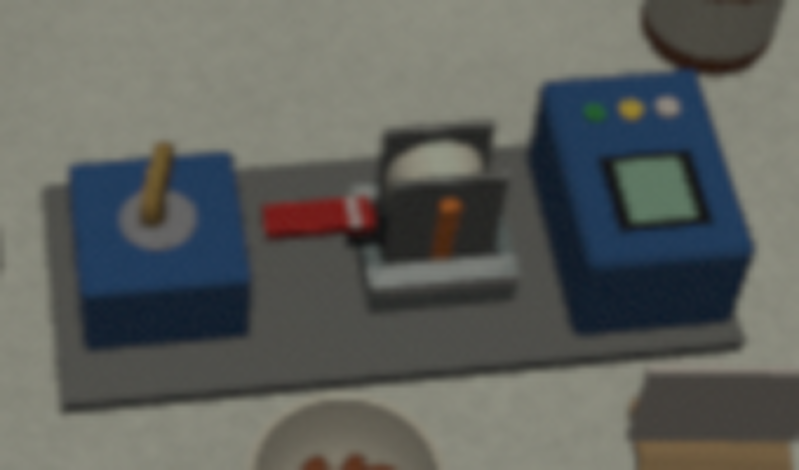

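```bash
cat >> h.py <<'E'
def ray_z(n,uv,z):
    m=vision.camera_model(n);K=np.array(m["mtx"]);V=np.array(m["view"])
    q=cv2.undistortPoints(np.array(uv,float).reshape(-1,1,2),K,np.array(m["D"])).reshape(-1,2)
    R=V[:3,:3];C=-R.T@V[:3,3]; d=np.c_[q,np.ones(len(q))]@R
    z=np.broadcast_to(z,len(q)); return C+d*((z-C[2])/d[:,2])[:,None]
E
python3 - <<'E'
from h import *
from scipy.optimize import least_squares
f=lambda c,o,s:(np.array(c,float)+.5)/s-.5+np.array(o)
T=f([(518,258),(658,310),(606,447),(470,396),(135,70),(268,125),(192,322),(52,262),(693,281),(608,503)],(210,205),5)
M=np.array([(45,-35,66),(45,-125,66),(-45,-125,66),(-45,-35,66),(65,225,80),(65,135,80),(-65,135,80),(-65,225,80),(75,-140,12),(-75,-140,12)])/1000
S=f([(70,168),(232,155),(248,282),(85,295),(62,410),(742,347),(540,83),(693,72),(745,245),(572,262)],(275,180),4.7)
MS=np.array([(-45,-125,66),(-45,-35,66),(45,-35,66),(45,-125,66),(75,-140,12),(75,230,12),(-65,135,80),(-65,225,80),(65,225,80),(65,135,80)])/1000
def X(p,M):
    c,s=np.cos(p[2]),np.sin(p[2]); return M@np.array([[c,s,0],[-s,c,0],[0,0,1]])+[p[0],p[1],0]
for sel in ("t","s","b"):
    def r(p):
        o=[]
        if sel in "tb":o.append((proj("top",X(p,M))-T).ravel())
        if sel in "sb":o.append((proj("scene",X(p,MS))-S).ravel())
        return np.concatenate(o)
    q=least_squares(r,[.5,.07,-.35],loss="soft_l1"); print(sel,q.x,np.round(r(q.x).reshape(-1,2),1).tolist())
    p=q.x
print("key axis",X(p,np.array([[0,-.08,.097]])),"pinch",X(p,np.array([[0,.07,.078]])))
k=ray_z("top",f([(540,378),(583,315)],(210,205),5),[.108,.108]);print("key line",k,k.mean(0),np.arctan2(*(k[1]-k[0])[1::-1]))
b=ray_z("top",f([(312,292),(341,219)],(210,205),5),[.087,.087]);print("catches",b,b.mean(0))
E
```

```text
t [ 0.50781629  0.09231871 -0.35661251] [[0.7, -0.5], [0.7, -0.1], [0.3, 0.7], [-0.7, -0.1], [-1.0, -0.8], [0.1, -1.1], [-1.1, -0.1], [-1.0, 1.0], [1.0, -0.0], [0.6, 1.0]]
s [ 0.5095827   0.0931944  -0.35441741] [[-1.5, -0.8], [-0.5, -1.1], [0.6, 0.4], [-1.9, 1.0], [-1.2, -0.3], [0.8, -0.7], [-1.0, -0.9], [0.6, -1.4], [3.1, 1.8], [3.3, 1.6]]
b [ 0.50854031  0.09275963 -0.35630322] [[0.5, -0.7], [0.6, -0.3], [0.1, 0.4], [-0.9, -0.3], [-1.1, -1.0], [-0.0, -1.3], [-1.2, -0.3], [-1.1, 0.8], [0.9, -0.3], [0.5, 0.7], [-1.8, -1.1], [-0.8, -1.4], [0.2, 0.1], [-2.3, 0.7], [-1.6, -0.6], [0.5, -0.8], [-1.3, -1.1], [0.4, -1.5], [2.7, 1.7], [2.9, 1.4]]
key axis [[0.48063535 0.01778421 0.097     ]] pinch [[0.53295715 0.15836312 0.078     ]]
key line [[0.46189882 0.03125399 0.108     ]
 [0.49891395 0.00675613 0.108     ]] [0.48040638 0.01900506 0.108     ] -0.5846491489491458
catches [[0.51211182 0.16683012 0.087     ]
 [0.55578083 0.15072161 0.087     ]] [0.53394632 0.15877586 0.087     ]
```

The fits from the two cameras agree within about 2 mm. The key axis is at about (0.4805, 0.018), the bow yaw is -0.585 and the pinch point is at (0.533, 0.158). Next I'll check the tool orientation.

```bash
cat >> h.py <<'E'
from scipy.spatial.transform import Rotation as R
def st():
    s=bot.state(); A=R.from_quat(s["orientation"]).as_matrix()
    print("t",round(s["clock"],2),"q",np.round(s["joints"],3).tolist(),"p",np.round(s["position"]*1000,1).tolist(),"x",np.round(A[:,0],3).tolist(),"y yaw",round(np.arctan2(A[1,1],A[0,1]),3),"F",np.round(s["contact_force"],1).tolist(),"M",np.round(s["wrist_torque"],2).tolist(),"w",round(s["gripper_width"]*1000,1))
E
python3 -c "
from h import *
st()"
```

```text
t 0.1 q [-1.236, 0.053, 1.614, 0.0, 1.476, -0.119] p [273.8, -561.2, 230.2] x [-0.001, 0.002, -1.0] y yaw -1.117 F [-0.2, 0.6, 0.1] M [-0.01, -0.01, -0.02] w 85.2
```

Call:
servo_tool:
  moves:
    - {"offset": [13.8, 38.6, -2], "rotation": [0, 0, 0.14]}
    - {"offset": [27.6, 77.2, -4], "rotation": [0, 0, 0.28]}
    - {"offset": [41.4, 115.8, -6], "rotation": [0, 0, 0.42]}
    - {"offset": [55.2, 154.4, -8], "rotation": [0, 0, 0.56]}
    - {"offset": [69, 193, -10], "rotation": [0, 0, 0.7]}
  jaw: 85

```text
clock: 0.6
position: [0.3431, -0.3669, 0.2206]
orientation: [0.592, 0.388, -0.592, 0.387]
contact_force: [1.1, -0.7, -0.2]
gripper_width: 0.0851
```

Call:
servo_tool:
  moves:
    - {"offset": [13.8, 38.6, -2], "rotation": [0, 0, 0.14]}
    - {"offset": [27.6, 77.2, -4], "rotation": [0, 0, 0.28]}
    - {"offset": [41.4, 115.8, -6], "rotation": [0, 0, 0.42]}
    - {"offset": [55.2, 154.4, -8], "rotation": [0, 0, 0.56]}
    - {"offset": [69, 193, -10], "rotation": [0, 0, 0.7]}

```text
clock: 1.1
position: [0.412, -0.174, 0.2108]
orientation: [0.423, 0.567, -0.423, 0.567]
contact_force: [0.6, 0.1, -1.2]
gripper_width: 0.0849
```

Call:
servo_tool:
  moves:
    - {"offset": [13.8, 38.6, -2], "rotation": [0, 0, 0.14]}
    - {"offset": [27.6, 77.2, -4], "rotation": [0, 0, 0.28]}
    - {"offset": [41.4, 115.8, -6], "rotation": [0, 0, 0.42]}
    - {"offset": [55.2, 154.4, -8], "rotation": [0, 0, 0.56]}
    - {"offset": [69, 193, -10], "rotation": [0, 0, 0.7]}

```text
clock: 1.6
position: [0.481, 0.019, 0.2009]
orientation: [0.203, 0.677, -0.203, 0.677]
contact_force: [-0.5, 0.1, 0.6]
gripper_width: 0.0849
```

```bash
python3 -c "
from h import *
st()"
```

```text
t 1.6 q [-0.115, -0.282, 1.971, -0.0, 1.452, -1.104] p [481.0, 19.0, 200.9] x [-0.0, -0.0, -1.0] y yaw 0.989 F [-0.5, 0.1, 0.6] M [-0.04, -0.03, 0.03] w 84.9
```

Call:
servo_tool:
  moves:
    - {"offset": [-0.5, -0.5, -40], "rotation": [0, 0, 0]}
    - {"offset": [-0.5, -0.5, -80], "rotation": [0, 0, 0]}
    - {"offset": [-0.5, -0.5, -105], "rotation": [0, 0, 0]}
    - {"offset": [-0.5, -0.5, -122], "rotation": [0, 0, 0]}
    - {"offset": [-0.5, -0.5, -122], "rotation": [0, 0, 0]}

```text
clock: 2.1
position: [0.4775, 0.0172, 0.0757]
orientation: [0.204, 0.679, -0.205, 0.674]
contact_force: [-0.2, -0.5, -0.9]
gripper_width: 0.0849
```

```bash
python3 - <<'E'
from h import *
st()
for n,(a,b,c,d),f in (("scene",(180,280,275,445),4.7),("top",(205,315,210,370),5)):
    p,_=vision.capture(n); cv2.imwrite(f"pics/{n}1.png",cv2.resize(p[a:b,c:d,::-1],None,fx=f,fy=f,interpolation=cv2.INTER_CUBIC))
E
```

```text
t 2.1 q [-0.12, -0.148, 2.079, -0.0, 1.218, -1.103] p [477.5, 17.2, 75.7] x [-0.007, 0.001, -1.0] y yaw 0.983 F [-0.2, -0.5, -0.9] M [0.03, 0.01, -0.01] w 84.9
```

View pics/scene1.png

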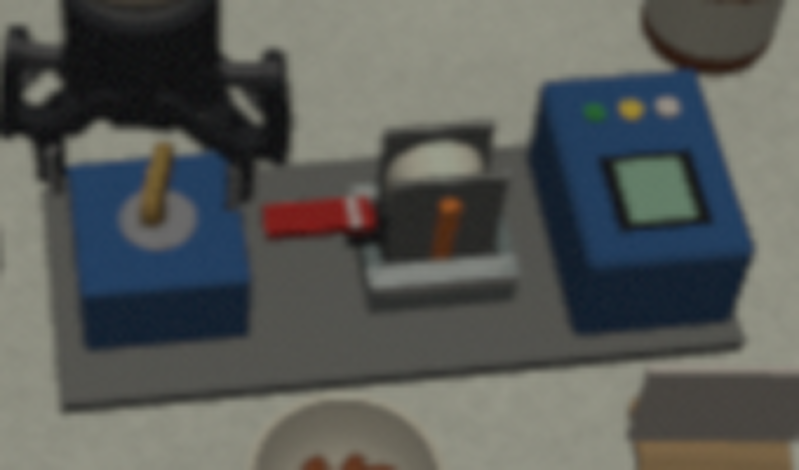

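The fingers straddle the key: the tips are near (50,180) and (235,190), and the key is at (157,185). I'll close now.

Call:
servo_tool:
  moves:
    - {"offset": [0, 0, 0], "rotation": [0, 0, 0]}
    - {"offset": [0, 0, 0], "rotation": [0, 0, 0]}

```text
clock: 2.4
position: [0.4816, 0.0166, 0.0809]
orientation: [0.205, 0.676, -0.205, 0.678]
contact_force: [-0.4, 0.5, -0.3]
gripper_width: 0.085
```

Call:
servo_tool:
  moves:
    - {"offset": [0, 0, 0], "rotation": [0, 0, 0]}
    - {"offset": [0, 0, 0], "rotation": [0, 0, 0]}
    - {"offset": [0, 0, 0], "rotation": [0, 0, 0]}
    - {"offset": [0, 0, 0], "rotation": [0, 0, 0]}
    - {"offset": [0, 0, 0], "rotation": [0, 0, 0]}
  jaw: 0

```text
clock: 2.9
position: [0.4817, 0.0191, 0.0796]
orientation: [0.208, 0.676, -0.203, 0.677]
contact_force: [13.9, 23.5, -7.3]
gripper_width: 0.0123
```

```bash
python3 -c "
from h import *
st()"
```

```text
t 2.9 q [-0.119, -0.151, 2.074, 0.008, 1.215, -1.103] p [481.7, 19.1, 79.6] x [0.004, 0.007, -1.0] y yaw 0.981 F [13.9, 23.5, -7.3] M [3.51, -2.26, -0.02] w 12.3
```

Call:
servo_tool:
  moves:
    - {"offset": [0.6, 0.8, 0], "rotation": [0, 0, 0]}
    - {"offset": [1.1, 1.7, 0], "rotation": [0, 0, 0]}

```text
clock: 3.1
position: [0.4828, 0.0207, 0.0797]
orientation: [0.207, 0.676, -0.203, 0.677]
contact_force: [4.0, 6.7, -0.3]
gripper_width: 0.0082
```

```bash
python3 - <<'E'
from h import *
st()
p,_=vision.capture("scene"); cv2.imwrite("pics/scene2.png",cv2.resize(p[180:280,275:445,::-1],None,fx=4.7,fy=4.7,interpolation=cv2.INTER_CUBIC))
E
```

```text
t 3.1 q [-0.114, -0.148, 2.071, 0.006, 1.215, -1.099] p [482.8, 20.7, 79.7] x [0.003, 0.005, -1.0] y yaw 0.983 F [4.0, 6.7, -0.3] M [0.99, -0.44, -0.06] w 8.2
```

View pics/scene2.png

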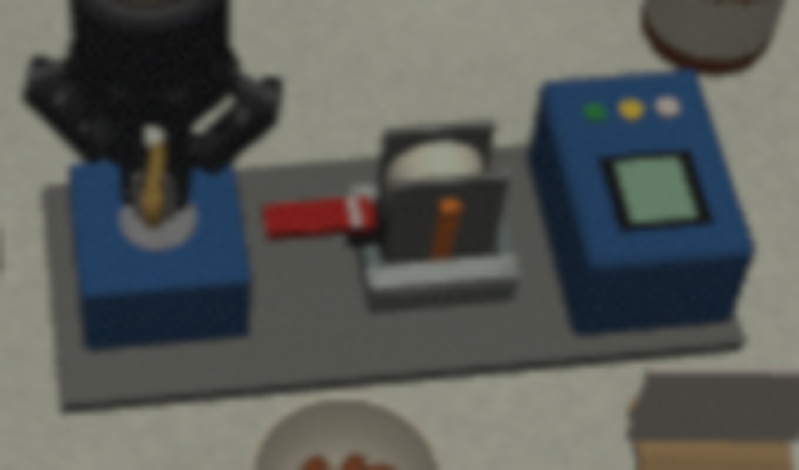

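The key is gripped: the opening is 8 mm and the side force is small. Now I'll start winding.

Call:
servo_tool:
  moves:
    - {"offset": [0.3, 0.5, 0], "rotation": [0, 0, -0.08]}
    - {"offset": [0.3, 0.5, 0], "rotation": [0, 0, -0.18]}
    - {"offset": [0.3, 0.5, 0], "rotation": [0, 0, -0.28]}
    - {"offset": [0.3, 0.5, 0], "rotation": [0, 0, -0.38]}
    - {"offset": [0.3, 0.5, 0], "rotation": [0, 0, -0.45]}

```text
clock: 3.65
position: [0.4823, 0.0203, 0.0797]
orientation: [0.353, 0.614, -0.351, 0.613]
contact_force: [1.0, 5.6, 2.8]
gripper_width: 0.0079
```

```bash
python3 -c "
from h import *
st()"
```

```text
t 3.65 q [-0.114, -0.147, 2.071, 0.003, 1.217, -0.645] p [482.3, 20.3, 79.7] x [0.001, 0.003, -1.0] y yaw 0.53 F [1.0, 5.6, 2.8] M [0.78, -0.02, 0.05] w 7.9
```

Call:
servo_tool:
  moves:
    - {"offset": [0, 0.5, 0], "rotation": [0, 0, -0.12]}
    - {"offset": [0, 0.5, 0], "rotation": [0, 0, -0.24]}
    - {"offset": [0, 0.5, 0], "rotation": [0, 0, -0.36]}
    - {"offset": [0, 0.5, 0], "rotation": [0, 0, -0.48]}
    - {"offset": [0, 0.5, 0], "rotation": [0, 0, -0.6]}

```text
clock: 4.15
position: [0.4814, 0.0201, 0.0797]
orientation: [-0.517, -0.483, 0.518, -0.481]
contact_force: [-3.1, 2.4, 5.1]
gripper_width: 0.0082
```

Call:
servo_tool:
  moves:
    - {"offset": [0, 0, 0], "rotation": [0, 0, -0.12]}
    - {"offset": [0, 0, 0], "rotation": [0, 0, -0.24]}
    - {"offset": [0, 0, 0], "rotation": [0, 0, -0.36]}
    - {"offset": [0, 0, 0], "rotation": [0, 0, -0.48]}
    - {"offset": [0, 0, 0], "rotation": [0, 0, -0.6]}

```text
clock: 4.65
position: [0.4805, 0.0205, 0.0796]
orientation: [-0.636, -0.309, 0.638, -0.306]
contact_force: [-7.1, 4.5, 7.5]
gripper_width: 0.0079
```

```bash
python3 - <<'E'
from h import *
st()
p,_=vision.capture("scene"); cv2.imwrite("pics/scene3.png",cv2.resize(p[180:280,275:445,::-1],None,fx=4.7,fy=4.7,interpolation=cv2.INTER_CUBIC))
E
```

```text
t 4.65 q [-0.113, -0.148, 2.072, 0.002, 1.222, 0.558] p [480.5, 20.5, 79.6] x [-0.004, 0.002, -1.0] y yaw -0.672 F [-7.1, 4.5, 7.5] M [0.63, 1.14, 0.09] w 7.9
```

View pics/scene3.png

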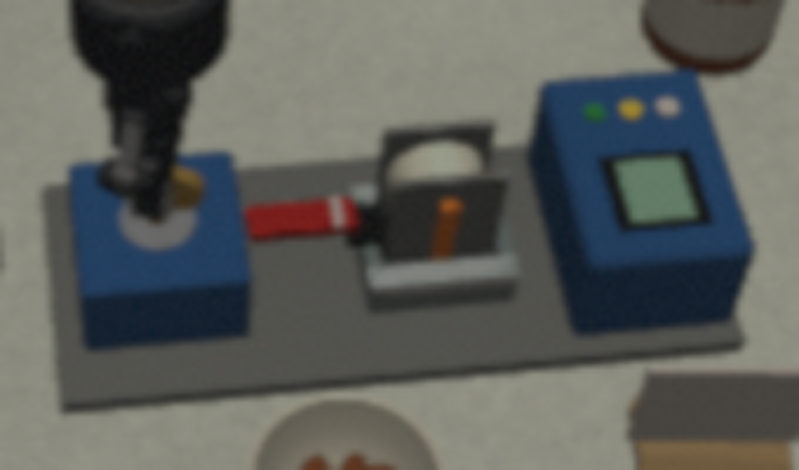

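The bolt's left end has moved from (263,220) to (247,222), so it is being drawn back after 1.65 rad of turning. I'll release, swing the open hand back half a turn and regrip.

Call:
servo_tool:
  moves:
    - {"offset": [-1.5, 0.5, 0], "rotation": [0, 0, 0]}
    - {"offset": [-1.5, 0.5, 0], "rotation": [0, 0, 0]}
    - {"offset": [-1.5, 0.5, 0], "rotation": [0, 0, 0]}
    - {"offset": [-1.5, 0.5, 0], "rotation": [0, 0, 0]}
    - {"offset": [-1.5, 0.5, 0], "rotation": [0, 0, 0]}
  jaw: 85

```text
clock: 5.2
position: [0.4804, 0.0199, 0.0793]
orientation: [-0.636, -0.309, 0.636, -0.309]
contact_force: [-0.3, 0.3, -0.6]
gripper_width: 0.0793
```

```bash
python3 - <<'E'
from h import *
st()
p,_=vision.capture("top"); cv2.imwrite("pics/top4.png",cv2.resize(p[205:315,210:370,::-1],None,fx=5,fy=5,interpolation=cv2.INTER_CUBIC))
p,_=vision.capture("scene"); cv2.imwrite("pics/scene4.png",cv2.resize(p[180:280,275:445,::-1],None,fx=4.7,fy=4.7,interpolation=cv2.INTER_CUBIC))
E
```

```text
t 5.2 q [-0.113, -0.151, 2.075, -0.0, 1.217, 0.554] p [480.4, 19.9, 79.3] x [0.0, -0.0, -1.0] y yaw -0.667 F [-0.3, 0.3, -0.6] M [-0.03, -0.07, 0.01] w 79.3
```

View pics/scene4.png

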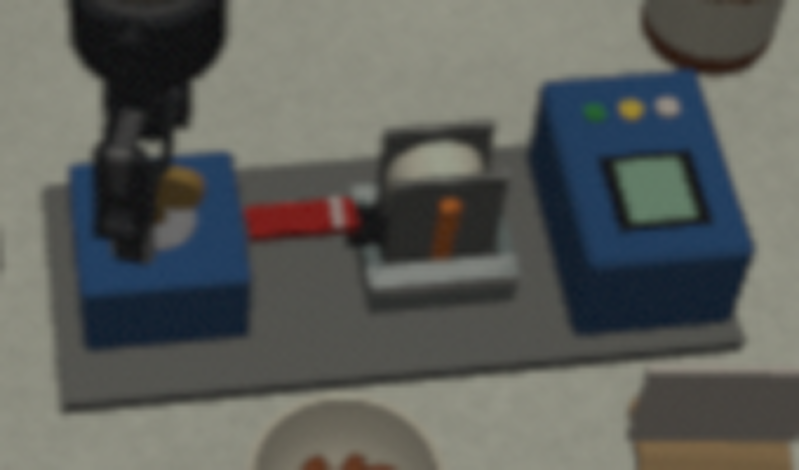

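The bolt and key stayed where I let go. Rotating back.

Call:
servo_tool:
  moves:
    - {"offset": [0, 0.2, 0], "rotation": [0, 0, 0.145]}
    - {"offset": [0, 0.2, 0], "rotation": [0, 0, 0.29]}
    - {"offset": [0, 0.2, 0], "rotation": [0, 0, 0.435]}
    - {"offset": [0, 0.2, 0], "rotation": [0, 0, 0.58]}
    - {"offset": [0, 0.2, 0], "rotation": [0, 0, 0.725]}

```text
clock: 5.8
position: [0.4804, 0.0202, 0.0793]
orientation: [0.484, 0.516, -0.484, 0.516]
contact_force: [0.7, -0.3, 0.2]
gripper_width: 0.0852
```

Call:
servo_tool:
  moves:
    - {"offset": [0, 0.2, 0], "rotation": [0, 0, 0.145]}
    - {"offset": [0, 0.2, 0], "rotation": [0, 0, 0.29]}
    - {"offset": [0, 0.2, 0], "rotation": [0, 0, 0.435]}
    - {"offset": [0, 0.2, 0], "rotation": [0, 0, 0.58]}
    - {"offset": [0, 0.2, 0], "rotation": [0, 0, 0.725]}

```text
clock: 6.3
position: [0.4804, 0.0204, 0.0793]
orientation: [0.269, 0.654, -0.269, 0.654]
contact_force: [0.4, -0.9, 0.1]
gripper_width: 0.0849
```

Call:
servo_tool:
  moves:
    - {"offset": [0, 0, 0], "rotation": [0, 0, 0.145]}
    - {"offset": [0, 0, 0], "rotation": [0, 0, 0.29]}
    - {"offset": [0, 0, 0], "rotation": [0, 0, 0.435]}
    - {"offset": [0, 0, 0], "rotation": [0, 0, 0.58]}
    - {"offset": [0, 0, 0], "rotation": [0, 0, 0.725]}

```text
clock: 6.8
position: [0.4804, 0.0203, 0.0793]
orientation: [0.02, 0.707, -0.02, 0.707]
contact_force: [1.3, -0.3, -0.7]
gripper_width: 0.0852
```

Call:
servo_tool:
  moves:
    - {"offset": [0, 0, 0], "rotation": [0, 0, 0.145]}
    - {"offset": [0, 0, 0], "rotation": [0, 0, 0.29]}
    - {"offset": [0, 0, 0], "rotation": [0, 0, 0.435]}
    - {"offset": [0, 0, 0], "rotation": [0, 0, 0.58]}
    - {"offset": [0, 0, 0], "rotation": [0, 0, 0.725]}

```text
clock: 7.3
position: [0.4804, 0.0203, 0.0793]
orientation: [-0.232, 0.668, 0.232, 0.668]
contact_force: [1.1, -0.1, -0.4]
gripper_width: 0.0854
```

Call:
servo_tool:
  moves:
    - {"offset": [0, 0, 0], "rotation": [0, 0, 0.12]}
    - {"offset": [0, 0, 0], "rotation": [0, 0, 0.24]}
    - {"offset": [0, 0, 0], "rotation": [0, 0, 0.24]}

```text
clock: 7.6
position: [0.4804, 0.0204, 0.0793]
orientation: [-0.308, 0.636, 0.308, 0.636]
contact_force: [-0.1, -0.4, -0.5]
gripper_width: 0.0853
```

```bash
python3 - <<'E'
from h import *
st()
p,_=vision.capture("top"); cv2.imwrite("pics/top5.png",cv2.resize(p[205:315,210:370,::-1],None,fx=5,fy=5,interpolation=cv2.INTER_CUBIC))
E
```

```text
t 7.6 q [-0.113, -0.151, 2.075, -0.0, 1.218, -2.585] p [480.4, 20.4, 79.3] x [-0.0, -0.0, -1.0] y yaw 2.473 F [-0.1, -0.4, -0.5] M [-0.01, -0.06, -0.04] w 85.3
```

View pics/top5.png

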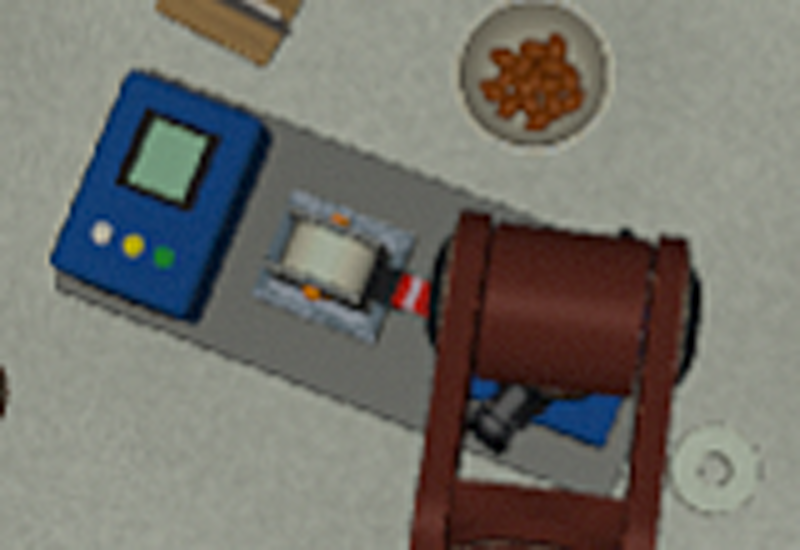

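The top view shows the arm over the key and the bolt's visible end at (410,293), clear of the lug side but still partly out. Regripping.

Call:
servo_tool:
  moves:
    - {"offset": [0, 0, 0], "rotation": [0, 0, 0]}
    - {"offset": [0, 0, 0], "rotation": [0, 0, 0]}
    - {"offset": [0, 0, 0], "rotation": [0, 0, 0]}
    - {"offset": [0, 0, 0], "rotation": [0, 0, 0]}
    - {"offset": [0, 0, 0], "rotation": [0, 0, 0]}
  jaw: 0

```text
clock: 8.15
position: [0.4804, 0.0204, 0.0793]
orientation: [-0.308, 0.636, 0.308, 0.636]
contact_force: [0.4, 0.6, 0.5]
gripper_width: 0.0119
```

Call:
servo_tool:
  moves:
    - {"offset": [0, 0, 0], "rotation": [0, 0, 0]}
    - {"offset": [0, 0, 0], "rotation": [0, 0, 0]}

```text
clock: 8.35
position: [0.4804, 0.0204, 0.0794]
orientation: [-0.308, 0.636, 0.308, 0.636]
contact_force: [-1.6, -0.1, 0.9]
gripper_width: 0.008
```

```bash
python3 - <<'E'
from h import *
st()
E
```

```text
t 8.35 q [-0.113, -0.151, 2.075, 0.0, 1.218, -2.585] p [480.4, 20.4, 79.4] x [-0.0, 0.0, -1.0] y yaw 2.473 F [-1.6, -0.1, 0.9] M [0.05, 0.12, 0.02] w 8.0
```

The grip is well centred. Winding again.

Call:
servo_tool:
  moves:
    - {"offset": [0, 0, 0], "rotation": [0, 0, -0.1]}
    - {"offset": [0, 0, 0], "rotation": [0, 0, -0.22]}
    - {"offset": [0, 0, 0], "rotation": [0, 0, -0.34]}
    - {"offset": [0, 0, 0], "rotation": [0, 0, -0.46]}
    - {"offset": [0, 0, 0], "rotation": [0, 0, -0.58]}

```text
clock: 8.85
position: [0.4798, 0.0212, 0.0794]
orientation: [-0.111, 0.699, 0.112, 0.698]
contact_force: [-3.6, 3.9, 3.7]
gripper_width: 0.0077
```

Call:
servo_tool:
  moves:
    - {"offset": [0, 0, 0], "rotation": [0, 0, -0.12]}
    - {"offset": [0, 0, 0], "rotation": [0, 0, -0.24]}
    - {"offset": [0, 0, 0], "rotation": [0, 0, -0.36]}
    - {"offset": [0, 0, 0], "rotation": [0, 0, -0.48]}
    - {"offset": [0, 0, 0], "rotation": [0, 0, -0.6]}

```text
clock: 9.35
position: [0.4798, 0.0222, 0.0794]
orientation: [0.101, 0.701, -0.098, 0.699]
contact_force: [-2.0, 7.2, 4.0]
gripper_width: 0.0082
```

Call:
servo_tool:
  moves:
    - {"offset": [0, 0, 0], "rotation": [0, 0, -0.1]}
    - {"offset": [0, 0, 0], "rotation": [0, 0, -0.2]}
    - {"offset": [0, 0, 0], "rotation": [0, 0, -0.28]}
    - {"offset": [0, 0, 0], "rotation": [0, 0, -0.34]}
    - {"offset": [0, 0, 0], "rotation": [0, 0, -0.38]}

```text
clock: 9.85
position: [0.4801, 0.0228, 0.0794]
orientation: [0.231, 0.67, -0.227, 0.668]
contact_force: [-0.6, 9.4, 2.2]
gripper_width: 0.0081
```

```bash
python3 - <<'E'
from h import *
st()
E
```

```text
t 9.85 q [-0.111, -0.151, 2.075, 0.006, 1.219, -1.024] p [480.1, 22.8, 79.4] x [-0.001, 0.006, -1.0] y yaw 0.911 F [-0.6, 9.4, 2.2] M [1.45, 0.2, 0.07] w 8.1
```

Call:
servo_tool:
  moves:
    - {"offset": [0, 1.5, 0], "rotation": [0, 0, -0.03]}
    - {"offset": [0, 1.5, 0], "rotation": [0, 0, -0.06]}
    - {"offset": [0, 1.5, 0], "rotation": [0, 0, -0.09]}
    - {"offset": [0, 1.5, 0], "rotation": [0, 0, -0.12]}

```text
clock: 10.25
position: [0.4802, 0.023, 0.0794]
orientation: [0.27, 0.655, -0.268, 0.654]
contact_force: [-1.2, 5.0, 2.6]
gripper_width: 0.008
```

```bash
python3 - <<'E'
from h import *
st()
E
```

```text
t 10.25 q [-0.109, -0.151, 2.075, 0.003, 1.219, -0.901] p [480.2, 23.0, 79.4] x [-0.0, 0.003, -1.0] y yaw 0.791 F [-1.2, 5.0, 2.6] M [0.93, 0.24, 0.07] w 8.0
```

Call:
servo_tool:
  moves:
    - {"offset": [0, 0, 0], "rotation": [0, 0, -0.03]}
    - {"offset": [0, 0, 0], "rotation": [0, 0, -0.06]}

```text
clock: 10.45
position: [0.4803, 0.0231, 0.0794]
orientation: [0.289, 0.646, -0.287, 0.645]
contact_force: [-1.2, 6.7, 2.9]
gripper_width: 0.0079
```

```bash
python3 - <<'E'
from h import *
st()
E
```

```text
t 10.45 q [-0.109, -0.151, 2.075, 0.003, 1.218, -0.842] p [480.3, 23.1, 79.4] x [-0.0, 0.003, -1.0] y yaw 0.733 F [-1.2, 6.7, 2.9] M [1.06, 0.25, 0.93] w 7.9
```

The moment jumped from 0.07 to 0.93 N m after 3.39 rad in total, so the key is at its stop. I'll release and look.

Call:
servo_tool:
  moves:
    - {"offset": [0, 0, 0], "rotation": [0, 0, -0.01]}
    - {"offset": [0, 0, 0], "rotation": [0, 0, -0.01]}

```text
clock: 10.65
position: [0.4803, 0.0231, 0.0794]
orientation: [0.291, 0.645, -0.289, 0.644]
contact_force: [-1.4, 6.5, 3.1]
gripper_width: 0.008
```

```bash
python3 - <<'E'
from h import *
st()
E
```

```text
t 10.65 q [-0.108, -0.151, 2.075, 0.002, 1.218, -0.834] p [480.3, 23.1, 79.4] x [-0.0, 0.002, -1.0] y yaw 0.725 F [-1.4, 6.5, 3.1] M [0.95, 0.18, 1.05] w 8.0
```

Call:
servo_tool:
  moves:
    - {"offset": [0, 0, 0], "rotation": [0, 0, 0]}
    - {"offset": [0, 0, 0], "rotation": [0, 0, 0]}
    - {"offset": [0, 0, 0], "rotation": [0, 0, 0]}
    - {"offset": [0, 0, 0], "rotation": [0, 0, 0]}
    - {"offset": [0, 0, 0], "rotation": [0, 0, 0]}
  jaw: 85

```text
clock: 11.15
position: [0.4804, 0.0217, 0.0793]
orientation: [0.291, 0.644, -0.291, 0.645]
contact_force: [1.0, -0.3, 0.7]
gripper_width: 0.0801
```

Call:
servo_tool:
  moves:
    - {"offset": [0, 0, 20], "rotation": [0, 0, 0]}
    - {"offset": [0, 0, 50], "rotation": [0, 0, 0]}
    - {"offset": [0, 0, 90], "rotation": [0, 0, 0]}
    - {"offset": [0, 0, 125], "rotation": [0, 0, 0]}
    - {"offset": [0, 0, 125], "rotation": [0, 0, 0]}

```text
clock: 11.65
position: [0.4838, 0.0214, 0.211]
orientation: [0.292, 0.641, -0.29, 0.648]
contact_force: [-0.0, -1.4, 0.8]
gripper_width: 0.0851
```

```bash
python3 - <<'E'
from h import *
st()
p,_=vision.capture("scene"); cv2.imwrite("pics/scene6.png",cv2.resize(p[180:280,275:445,::-1],None,fx=4.7,fy=4.7,interpolation=cv2.INTER_CUBIC))
E
```

```text
t 11.65 q [-0.11, -0.29, 1.961, -0.0, 1.459, -0.832] p [483.8, 21.4, 211.0] x [0.011, -0.001, -1.0] y yaw 0.723 F [-0.0, -1.4, 0.8] M [0.01, -0.0, -0.02] w 85.1
```

View pics/scene6.png

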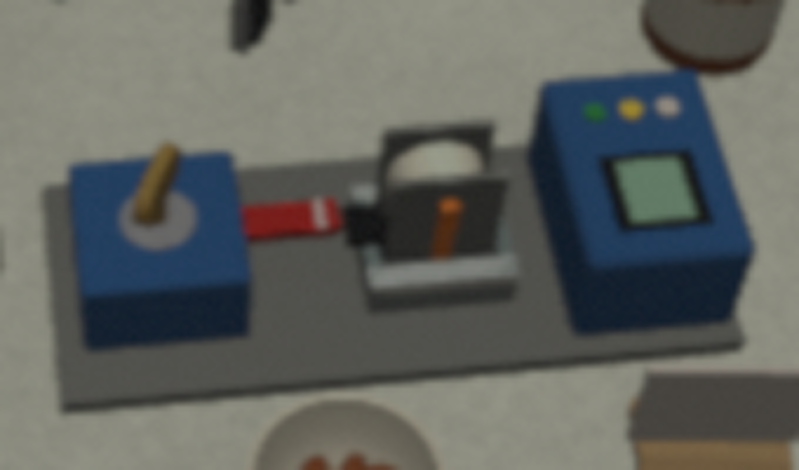

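The scene view shows the bolt tip at about (340,217), and the black lug at (365,225) is fully uncovered. A 35 px shift is about 19 mm, so the bolt is fully drawn. Contact put the key about 1 mm in x and 3 mm in y away from the vision estimate, so I'll apply that shift to the cassette and move above it.

Call:
servo_tool:
  moves:
    - {"offset": [11, 28, 0], "rotation": [0, 0, -0.14]}
    - {"offset": [22, 56, 0], "rotation": [0, 0, -0.28]}
    - {"offset": [33, 84, 0], "rotation": [0, 0, -0.42]}
    - {"offset": [44, 112, 0], "rotation": [0, 0, -0.56]}
    - {"offset": [54.3, 139.8, 0], "rotation": [0, 0, -0.7]}

```text
clock: 12.2
position: [0.5341, 0.1626, 0.2021]
orientation: [0.495, 0.505, -0.497, 0.504]
contact_force: [0.9, -0.5, 0.5]
gripper_width: 0.0851
```

Call:
servo_tool:
  moves:
    - {"offset": [0, 0, 0], "rotation": [0, 0, -0.13]}
    - {"offset": [0, 0, 0], "rotation": [0, 0, -0.26]}
    - {"offset": [0, 0, -20], "rotation": [0, 0, -0.38]}
    - {"offset": [0, 0, -40], "rotation": [0, 0, -0.38]}
    - {"offset": [0, 0, -40], "rotation": [0, 0, -0.38]}

```text
clock: 12.7
position: [0.5315, 0.1611, 0.1589]
orientation: [-0.578, -0.405, 0.584, -0.402]
contact_force: [-0.5, 0.1, 0.4]
gripper_width: 0.085
```

```bash
python3 - <<'E'
from h import *
st()
p,d=vision.capture("scene"); cv2.imwrite("pics/scene7.png",cv2.resize(p[130:280,275:445,::-1],None,fx=4,fy=4,interpolation=cv2.INTER_CUBIC))
E
```

```text
t 12.7 q [0.16, -0.051, 1.84, -0.0, 1.362, 0.517] p [531.5, 161.1, 158.9] x [-0.009, -0.002, -1.0] y yaw -0.357 F [-0.5, 0.1, 0.4] M [0.03, -0.02, -0.02] w 85.0
```

View pics/scene7.png

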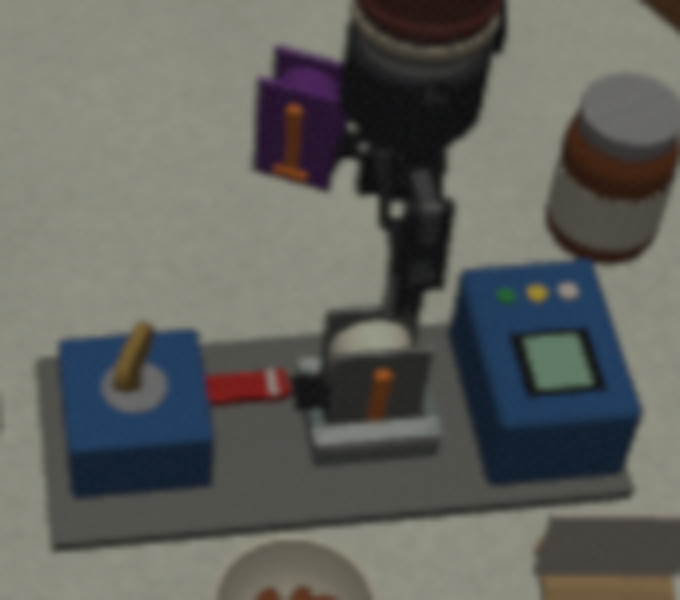

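```bash
python3 - <<'E'
from h import *
c,s=np.cos(-.357),np.sin(-.357)
for r in (42,50,-42,-50):
    print(r,[((u+.5-np.array([275,130]))*4).round().tolist() for u in proj("scene",[[.5315+r/1000*c,.1611+r/1000*s,z] for z in(.159,.172)])])
# button centre predicted at corrected pinch and at vision pinch
for P in ((.5347,.1615),(.5335,.1585)):
    print([((u+.5-np.array([275,130]))*4).round().tolist() for u in proj("scene",[[P[0]+.026*c,P[1]+.026*s,z] for z in (.087,.078,.069)])])
E
```

```text
42 [[401.0, 320.0], [404.0, 305.0]]
50 [[404.0, 331.0], [406.0, 316.0]]
-42 [[375.0, 213.0], [377.0, 197.0]]
-50 [[373.0, 203.0], [375.0, 188.0]]
[[387.0, 380.0], [386.0, 389.0], [384.0, 398.0]]
[[382.0, 381.0], [380.0, 390.0], [379.0, 399.0]]
```

Call:
servo_tool:
  moves:
    - {"offset": [-0.4, -1.2, -30], "rotation": [0, 0, 0]}
    - {"offset": [-0.4, -1.2, -60], "rotation": [0, 0, 0]}
    - {"offset": [-0.4, -1.2, -88], "rotation": [0, 0, 0]}
    - {"offset": [-0.4, -1.2, -107], "rotation": [0, 0, 0]}
    - {"offset": [-0.4, -1.2, -107], "rotation": [0, 0, 0]}

```text
clock: 13.25
position: [0.5321, 0.16, 0.0545]
orientation: [-0.579, -0.404, 0.583, -0.402]
contact_force: [-0.8, -0.2, -0.9]
gripper_width: 0.0852
```

Call:
servo_tool:
  moves:
    - {"offset": [0, 0, 0], "rotation": [0, 0, 0]}
    - {"offset": [0, 0, 0], "rotation": [0, 0, 0]}
    - {"offset": [0, 0, 0], "rotation": [0, 0, 0]}
  jaw: 60

```text
clock: 13.55
position: [0.5356, 0.1607, 0.0593]
orientation: [0.582, 0.403, -0.58, 0.404]
contact_force: [-0.1, -0.1, 1.0]
gripper_width: 0.0599
```

```bash
python3 - <<'E'
from h import *
st()
p,d=vision.capture("scene"); cv2.imwrite("pics/scene8.png",cv2.resize(p[130:280,275:445,::-1],None,fx=4,fy=4,interpolation=cv2.INTER_CUBIC))
E
```

```text
t 13.55 q [0.158, 0.066, 1.903, 0.0, 1.169, 0.515] p [535.6, 160.7, 59.3] x [0.003, 0.001, -1.0] y yaw -0.357 F [-0.1, -0.1, 1.0] M [0.01, 0.03, 0.03] w 59.9
```

View pics/scene8.png

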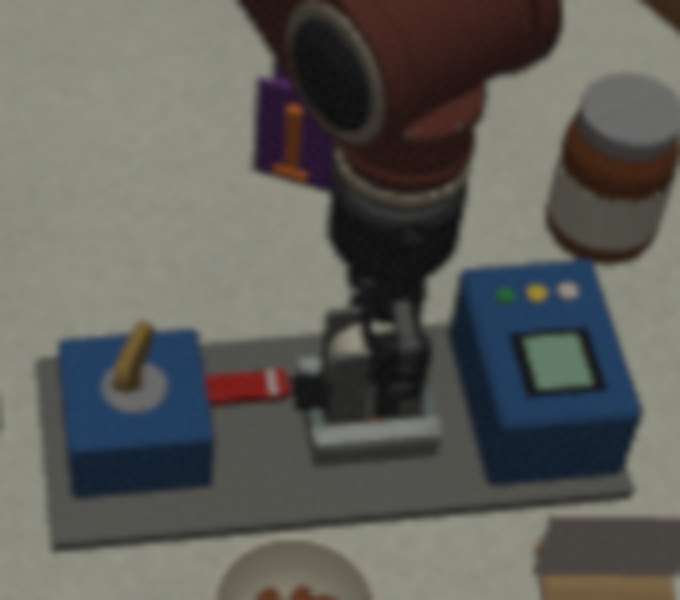

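```bash
python3 - <<'E'
from h import *
p,d=vision.capture("scene")
a=cv2.convertScaleAbs(p[195:250,340:395,::-1],alpha=2.2,beta=20)
a=cv2.resize(a,None,fx=10,fy=10,interpolation=cv2.INTER_CUBIC)
c,s=np.cos(-.357),np.sin(-.357)
for r,col in ((.030,(0,255,0)),(.040,(255,255,0))):
  for y in (-.011,0,.011):
    for z in (.062,.078,.09):
      u=proj("scene",[[.5356+r*c-y*s,.1607+r*s+y*c,z]])[0]
      cv2.circle(a,tuple(int(v) for v in (u+.5-[340,195])*10),3,col,-1)
cv2.imwrite("pics/s9.png",a)
p,d=vision.capture("top")
a=cv2.convertScaleAbs(p[235:285,250:300,::-1],alpha=2,beta=20)
cv2.imwrite("pics/t9.png",cv2.resize(a,None,fx=10,fy=10,interpolation=cv2.INTER_CUBIC))
E
```

View pics/s9.png

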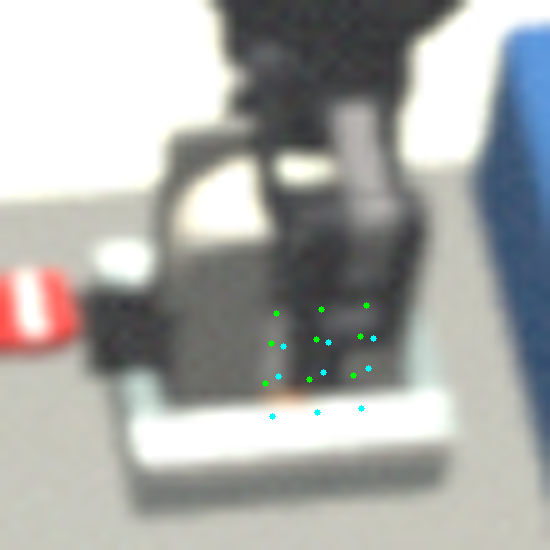

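View pics/t9.png

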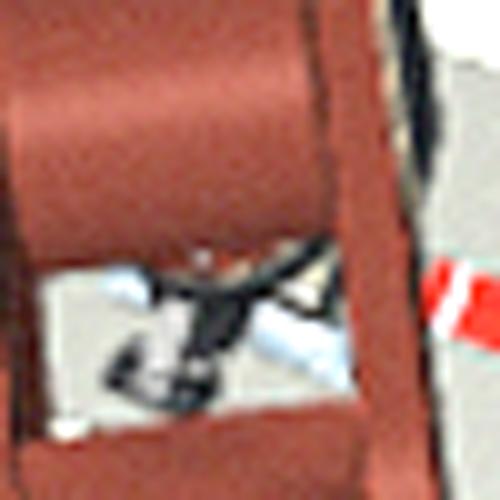

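```bash
python3 - <<'E'
from h import *
c,s=np.cos(-.357),np.sin(-.357)
d0=np.load("scene0.npy"); p,d1=vision.capture("scene")
def fr(W): # relative to vision pinch
    q=W-np.array([.5335,.1585,0]); return np.dstack([q[...,0]*c+q[...,1]*s, -q[...,0]*s+q[...,1]*c, W[...,2]])*1000
A,B=fr(world("scene",d0)),fr(world("scene",d1))
print("tool in frame",(.5356-.5335)*c+(.1607-.1585)*s,-(.5356-.5335)*s+(.1607-.1585)*c)
for v in range(212,236,2):
    r=[]
    for u in range(354,384):
        x,y,z=B[v,u]; r.append("%d/%d/%d"%(x,y,z))
    print(v," ".join(r[::2]))
print("before")
for v in range(212,236,4):
    print(v," ".join("%d/%d/%d"%tuple(A[v,u]) for u in range(354,384,2)))
E
```

```text
tool in frame 0.0011987708939239401 0.0027951651729156888
212 -86/-15/2 -18/-26/84 -19/-21/83 -17/-16/84 -15/-12/86 -11/-8/91 27/-14/138 -10/1/91 -12/7/87 -9/11/91 52/-3/167 52/1/166 31/12/139 -71/52/10 -69/57/12
214 -71/-18/11 -16/-26/79 -17/-21/77 -11/-17/84 -8/-13/87 -8/-8/87 33/-15/138 29/-9/133 29/-4/132 31/0/134 55/-3/163 57/0/166 59/4/167 59/8/166 -63/56/11
216 -64/-19/11 -21/-24/65 -11/-22/77 -6/-18/82 -4/-14/85 0/-10/89 32/-14/130 33/-10/130 60/-13/163 66/-10/170 63/-5/166 64/-1/166 64/3/166 64/8/165 61/13/161
218 -59/-20/10 -14/-26/65 14/-28/102 11/-22/97 15/-18/102 15/-13/100 15/-9/101 36/-10/126 58/-12/153 66/-10/163 69/-6/167 68/-1/164 66/3/162 67/7/161 17/29/98
220 -34/-25/32 -17/-24/53 17/-28/97 16/-23/95 18/-19/98 18/-14/96 17/-9/95 38/-10/121 57/-11/146 67/-9/157 66/-4/156 66/0/155 65/4/153 67/8/155 17/31/89
222 -16/-29/47 -17/-24/45 15/-27/88 17/-23/90 18/-18/90 17/-13/87 18/-8/88 39/-9/115 59/-11/141 65/-8/147 63/-3/144 62/1/142 66/5/147 64/10/144 -37/51/10
224 -8/-31/49 -16/-23/38 18/-27/83 17/-22/82 17/-17/81 21/-13/85 36/-13/104 41/-9/110 62/-11/137 63/-7/138 63
[... 958 characters left out ...]
/-26/71 -11/-22/77 -5/-18/84 -2/-14/87 -1/-9/87 1/-5/90 1/0/89 2/4/90 0/9/86 -2/15/83 -1/20/83 -17/30/62 13/25/101 14/30/101
220 -35/-25/32 -16/-24/54 15/-28/96 17/-23/97 18/-19/97 17/-14/96 16/-8/94 15/-3/92 17/1/93 16/6/91 17/10/92 19/15/94 18/20/92 17/25/90 18/30/91
224 -6/-31/52 -17/-23/36 14/-26/79 20/-23/86 18/-17/82 17/-12/81 16/-7/78 21/-3/83 24/0/87 24/5/87 15/13/73 13/18/71 670/-199/932 16/27/73 -28/49/13
228 2/-32/47 -9/-24/31 16/-26/64 17/-21/65 16/-16/64 18/-11/65 17/-6/63 24/-3/72 22/2/69 17/9/61 17/14/60 18/19/61 19/23/62 15/30/55 0/40/35
232 3/-31/32 -2/-24/23 18/-25/51 19/-20/51 16/-14/46 16/-9/46 15/-4/44 19/0/48 18/5/47 16/11/43 18/15/45 17/21/43 20/25/46 12/33/35 13/38/35
```

The depth data in the printer frame puts the finger tip at y = -11 to +9 mm and the button at y = -3 to +5 mm, so they are centred to within about 2 mm. With the jaws part closed, the pads sit about 8 mm high. I'll lower by 5 mm and close.

Call:
servo_tool:
  moves:
    - {"offset": [0, 0, -3], "rotation": [0, 0, 0]}
    - {"offset": [0, 0, -5], "rotation": [0, 0, 0]}
    - {"offset": [0, 0, -5], "rotation": [0, 0, 0]}
  jaw: 54

```text
clock: 14.05
position: [0.5339, 0.1604, 0.0516]
orientation: [-0.58, -0.403, 0.581, -0.403]
contact_force: [-0.1, 0.3, -1.0]
gripper_width: 0.0541
```

Call:
servo_tool:
  moves:
    - {"offset": [0, 0, 0], "rotation": [0, 0, 0]}
    - {"offset": [0, 0, 0], "rotation": [0, 0, 0]}
  jaw: 46

```text
clock: 14.25
position: [0.5342, 0.1604, 0.0522]
orientation: [-0.581, -0.403, 0.581, -0.403]
contact_force: [-0.4, 0.0, 0.3]
gripper_width: 0.0462
```

```bash
python3 - <<'E'
from h import *
st()
E
```

```text
t 14.25 q [0.158, 0.075, 1.907, -0.0, 1.16, 0.515] p [534.2, 160.4, 52.2] x [-0.0, -0.0, -1.0] y yaw -0.357 F [-0.4, 0.0, 0.3] M [0.0, 0.13, -0.01] w 46.2
```

The push on the two catches is balanced. I'll close fully.

Call:
servo_tool:
  moves:
    - {"offset": [0, 0, 0], "rotation": [0, 0, 0]}
    - {"offset": [0, 0, 0], "rotation": [0, 0, 0]}
    - {"offset": [0, 0, 0], "rotation": [0, 0, 0]}
    - {"offset": [0, 0, 0], "rotation": [0, 0, 0]}
  jaw: 20

```text
clock: 14.65
position: [0.5346, 0.1606, 0.0528]
orientation: [0.581, 0.403, -0.581, 0.403]
contact_force: [-1.9, -0.3, 5.5]
gripper_width: 0.039
```

```bash
python3 - <<'E'
from h import *
st()
E
```

```text
t 14.65 q [0.158, 0.075, 1.906, 0.0, 1.16, 0.515] p [534.6, 160.6, 52.8] x [0.001, 0.0, -1.0] y yaw -0.357 F [-1.9, -0.3, 5.5] M [0.0, 0.34, -0.01] w 39.0
```

The fingers are on the end plates, at an opening of 39 mm. I'll lift slowly at first.

Call:
servo_tool:
  moves:
    - {"offset": [0, 0, 2], "rotation": [0, 0, 0]}
    - {"offset": [0, 0, 5], "rotation": [0, 0, 0]}
    - {"offset": [0, 0, 8], "rotation": [0, 0, 0]}
    - {"offset": [0, 0, 11], "rotation": [0, 0, 0]}

```text
clock: 15.05
position: [0.5339, 0.1604, 0.063]
orientation: [-0.581, -0.403, 0.581, -0.403]
contact_force: [0.2, -0.7, -1.9]
gripper_width: 0.0396
```

```bash
python3 - <<'E'
from h import *
st()
p,d=vision.capture("scene"); cv2.imwrite("pics/scene10.png",cv2.resize(p[130:280,275:445,::-1],None,fx=4,fy=4,interpolation=cv2.INTER_CUBIC))
E
```

```text
t 15.05 q [0.158, 0.06, 1.902, -0.0, 1.18, 0.515] p [533.9, 160.4, 63.0] x [-0.001, -0.0, -1.0] y yaw -0.357 F [0.2, -0.7, -1.9] M [0.02, -0.06, 0.04] w 39.6
```

View pics/scene10.png

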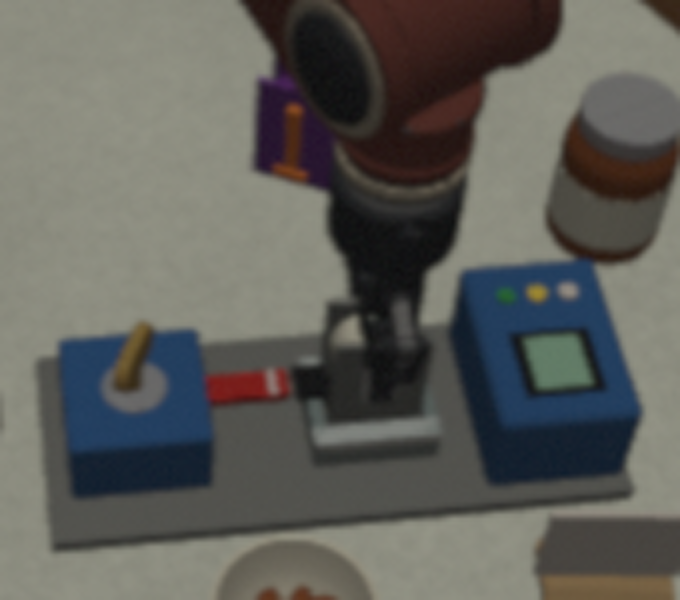

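The force is about the cassette's weight and the lug has risen with it, so the hooks are free. Lifting the rest of the way.

Call:
servo_tool:
  moves:
    - {"offset": [0, 0, 8], "rotation": [0, 0, 0]}
    - {"offset": [0, 0, 20], "rotation": [0, 0, 0]}
    - {"offset": [0, 0, 34], "rotation": [0, 0, 0]}
    - {"offset": [0, 0, 48], "rotation": [0, 0, 0]}
    - {"offset": [0, 0, 62], "rotation": [0, 0, 0]}

```text
clock: 15.6
position: [0.5347, 0.1605, 0.1273]
orientation: [0.581, 0.403, -0.58, 0.403]
contact_force: [0.5, 0.3, -2.5]
gripper_width: 0.0395
```

Call:
servo_tool:
  moves:
    - {"offset": [0, 0, 14], "rotation": [0, 0, 0]}
    - {"offset": [0, 0, 28], "rotation": [0, 0, 0]}
    - {"offset": [0, 0, 38], "rotation": [0, 0, 0]}
    - {"offset": [0, 0, 44], "rotation": [0, 0, 0]}
    - {"offset": [0, 0, 47], "rotation": [0, 0, 0]}

```text
clock: 16.1
position: [0.5345, 0.1605, 0.173]
orientation: [0.581, 0.403, -0.581, 0.403]
contact_force: [-0.1, -0.4, -1.6]
gripper_width: 0.0394
```

Call:
servo_tool:
  moves:
    - {"offset": [0, 0, 0], "rotation": [0, 0, 0]}
    - {"offset": [0, 0, 0], "rotation": [0, 0, 0]}
    - {"offset": [0, 0, 0], "rotation": [0, 0, 0]}
    - {"offset": [0, 0, 0], "rotation": [0, 0, 0]}
    - {"offset": [0, 0, 0], "rotation": [0, 0, 0]}

```text
clock: 16.6
position: [0.5341, 0.1605, 0.1719]
orientation: [-0.581, -0.403, 0.581, -0.403]
contact_force: [-0.1, -0.4, -3.9]
gripper_width: 0.0395
```

```bash
python3 - <<'E'
from h import *
st()
p,d=vision.capture("scene"); cv2.imwrite("pics/scene11.png",cv2.resize(p[110:310,235:485,::-1],None,fx=3,fy=3,interpolation=cv2.INTER_CUBIC))
p,d=vision.capture("top"); cv2.imwrite("pics/top11.png",p[:,:,::-1])
st()
E
```

```text
t 16.6 q [0.158, -0.063, 1.829, 0.0, 1.376, 0.515] p [534.1, 160.5, 171.9] x [-0.001, -0.0, -1.0] y yaw -0.357 F [-0.1, -0.4, -3.9] M [0.0, -0.01, 0.02] w 39.5
t 16.7 q [0.158, -0.063, 1.829, -0.0, 1.376, 0.515] p [534.2, 160.5, 172.1] x [-0.0, -0.0, -1.0] y yaw -0.357 F [0.5, 0.3, -2.4] M [0.02, 0.05, 0.03] w 39.1
```

View pics/scene11.png

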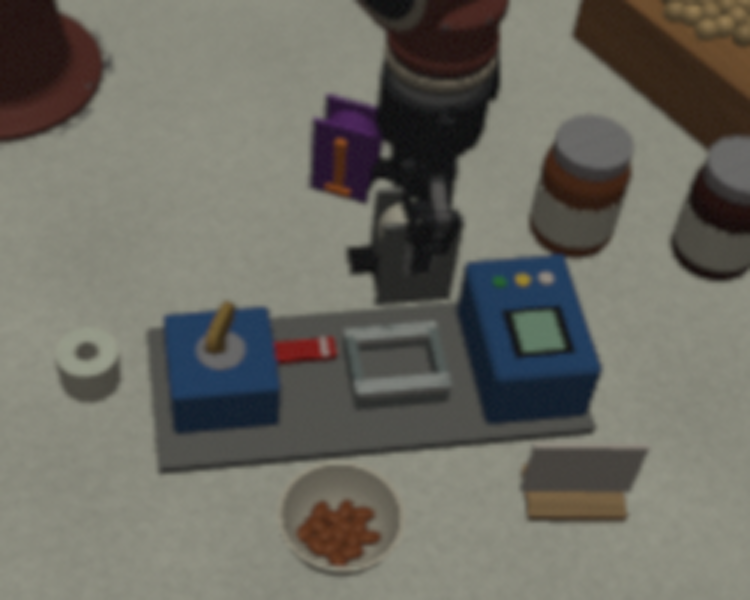

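View pics/top11.png

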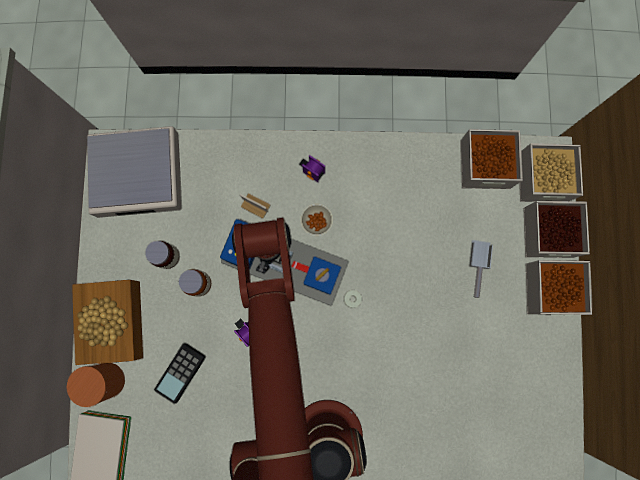

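The cassette hangs upright at (415,250), the well at (397,360) is empty, and the bolt is still drawn at (335,348). The bystanders are where they started, and the arm is still. Handing in.

```bash
python3 -c "
from rig import finish_job
print(finish_job())"
```

```text
the job is handed in; nothing more can be done
None
```

The job is handed in: the key is wound to its stop, and the cassette is out of the well, held upright by its pinched catches about 12 cm above its seat. The hand-in gave no verdict.

- **Key:** I wound it clockwise in two part turns of about 1.65 and 1.75 rad, regripping in between. At the end the wrist moment jumped from 0.07 to about 1 N m, which marks the hard stop. The pictures show the red bolt drawn back about 19 mm, clear of the lug.
- **Cassette:** I squeezed both catches until the fingers lay on the end plates (opening about 39 mm), then lifted straight up. The tool rose from about 52 to 172 mm, and the wrist carried 2–4 N, about the cassette's weight. The last pictures show it upright and the well empty.
- **Everything else:** I saw no bystander moved or touched in the last pictures. The arm was still at 16.7 s, well inside the 64 s limit.

**One disagreement:** the key sat about 3–4 mm further in y than the cameras put it. The first grip on it started off-centre with about 28 N of side force, and I eased that off before turning.

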